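# Roll the shaft blank into the V-block

## Robot

A 6-joint arm with a two-finger parallel gripper is mounted at the origin on the work surface. World frame = base frame: x ahead of the robot, y to its left, z up, the work surface at z = 0. Lengths are in m, angles in rad, forces in N, time in s.
With the tool pointing down it reaches from about 0.425 to 0.95 m from the base axis. Payload 3.5 kg.
Tool frame: the origin (TCP) lies on the centre line of the jaws, within the pads' length; the fingertips stand 14 mm ahead of it and the grasp point (between the pads) lies 5 mm behind it (ctrl.finger_overhang is the distance from the TCP to the fingertips, in m); z points along the fingers, y is the line along which they close (so a half turn about z gives the same grasp; the last joint's range is limited). The gripper opens to 85 mm and grips with 20 to 120 N. Pads are 22 mm wide; open, the fingers measure 114 mm over their backs; the gripper's body (76 mm by 85 mm) begins 54 mm behind the grasp point. The pads swing forward as they close: fully open they stand 13 mm farther back than shut.
Start: joints at [-1.366, 0.286, 1.577, -0, 1.279, -0.15], TCP at [0.235, -0.633, 0.245] pointing down, gripper open.
Joint ranges: [-2.77, 2.77], [-0.9, 2.22], [0.21, 2.48], [-1.53, 4.67], [0.24, 2.81], [-2.84, 2.84]. Speed limits (rad/s): [2.79, 2.79, 3.14, 3.14, 3.14, 3.14].

## Interface

Orientations are given as a unit quaternion [x, y, z, w].
In Python, from plant import ctrl gives the robot as it stands.
- The arm moves only by the tool send_rows, never from a script. Its argument "moves" is text: rows parted by semicolons, each of 7 numbers parted by spaces: the turn, a rotation vector about the tool's x, y, z in units of 360 degrees (1.0 is 360 degrees), then the shift along the tool's x, y, z in units of 20 cm (1.0 is 20 cm), then the gripper's target within -1 to 1 (fully open at 1, half-way at 0, shut at -1). A call has 1 to 12 rows; each row is the pose to reach, as a shift and turn from the pose commanded when the call began, along the tool's axes at that moment, turning the shorter way round; what a row does not reach only later rows make up. A row lasts 1/8 s, in which the tool goes at most 62.5 mm and 10.7 degrees, less where a joint would pass 70% of its speed; a pose out of reach is approached as far as the arm can. A call with a number of a shift or a turn outside -1 to 1 is refused whole. A call with a gripper value outside its range is refused whole. The fingers move at their own pace and stop on an object; "newtons" is the grip in N (left out, the last holds). Time passes only in rows, so rows that repeat a pose let the fingers close. It gives the time, the measured TCP pose, the force, the opening and the grip force at its end, in the units of the state.
- ctrl.get_state(): the state, without advancing time (a new reading comes with each control period).
- ctrl.read_camera(name): name is "scene" or "top"; returns a dict with "image" (480x640x3 uint8, red, green, blue), "fovy" (degrees; the focal length in pixels is half the picture's height over the tangent of half this angle, whatever the lens; pixels are square), "cx", "cy" (the principal point, pixels), "distortion" ([k1, k2, p1, p2, k3] as OpenCV has them; the pictures are not rectified), "extrinsics" (4x4, takes a point from camera to world coordinates). Camera axes: x right, y up, looking along -z (the intrinsics and any distortion apply to the point x, -y, -z); pixel columns grow to the right and rows downward; lengths in m; the calibration is good to about 2 mm. A picture is of the moment at which its call begins. There is no depth.
- ctrl.sign_off(): hands the job in; it is judged then, once.
The state is a dict: "time": time; "qpos": joint angles; "dq": joint speeds; "joint_efforts": joint torques, N m; "eef_pos": TCP position; "tcp_rot": TCP orientation; "contact_force": force on the tool from outside, world axes, zero at the start; "wrist_torque": the same for the moment, N m; "opening": opening from 0.0 (shut) to 1.0 (fully open); "finger_force": force on a finger pad.
Only numpy, scipy, OpenCV 4.12 (cv2) and the standard library are available. Lean on these libraries where they do the work, as an engineer would, in place of code of your own. Each camera call takes 0.05 s, during which the arm holds its last target. There are 200 camera calls.

## Task

Roll the round shaft blank along the bench by pushing on its side with the fingers, slowly, up the plywood ramp and over its top edge so that it drops into the V-block and lies still along the V. Do not grasp, lift or fling it, and leave the mug, the screw jar and the hammer where they are.

Things in the scene. Friction and masses are not known exactly. Their poses are not given: they have to be found in the camera images.
- shaft: Smooth, slippery aluminium round bar, 40 mm diameter, 150 mm long, about 0.5 kg, lying on the bench on its side, free to roll. Origin at its centre (20 mm above the bench). Own y runs along the bar; own z points up at the start and turns as the bar rolls. It stops within a few cm when left alone on the bench, but rolls back down if let go on the ramp. Starts 0.19-0.25 m from the V, up to 13 degrees askew.
- v_block: Fixed 90-degree steel V-block, with a plywood ramp up to it joined on its near side; all 240 mm wide. Origin on the bench surface straight under the bottom line of the V; own z up, own y along the V, own x horizontal, the way in which the bar is rolled in. The V's far side goes up to a flat steel top, 33 mm high, from x = +30 to +50 mm.
- ramp_foot (a point): Middle of the ramp's foot, level with the bench, at x = -111 mm in the V-block's frame. From here the ramp rises at 12 degrees along own x. Axes as the V-block's.
- ramp_top (a point): Middle of the ramp's top edge, 20 mm above the bench, at x = -17 mm in the V-block's frame. Just past it the V slopes down at 45 degrees to its bottom line, 3 mm above the bench. Axes as the V-block's.
- v_seat (a point): Where the bar's centre lies when it is seated in the V, 31 mm above the bench over the bottom line, at the middle of the V's length. Axes as the V-block's.
- mug: White ceramic mug, 80 mm across, 85 mm tall, handle at own +y, standing beside the V-block, to its left as seen along the V-block's own x. Leave alone. Origin at the centre of its underside.
- screw_jar: Amber glass jar with a steel cap, 60 mm across, 75 mm tall, standing to the right of the bar's way, about 160 mm or more from its middle line. Leave alone. Origin at the centre of its underside.
- mallet: Hammer 260 mm long lying on the bench beyond the V-block. Leave alone. Its own x runs along the handle towards the head; origin about the middle of its length, on the bench.
Things that resemble listed ones, but are neither listed nor needed, are in the scene too. What is meant by the shaft is not blue or pink, and is the smaller of those in its own colour.

How it is judged:
On the way:
1. the bar has rolled on the bench or ramp: turned about its own axis so that its first upper side faces down (angle between shaft's own z axis and vertical above 2 rad and x of shaft in the frame of v_block below -0.03 m), for 0.04 s.
At the end, for the whole second after the job is handed in: The bar lies at rest in the V: its centre within 5 mm of the V's centre line and 5 mm of its seated height (31 mm), parallel to the V within 0.06 rad, its middle within 50 mm of the V-block's middle along the V (x of shaft in the frame of v_block between -0.005 and 0.005 m and z of shaft in the frame of v_block between 0.026 and 0.036 m and y of shaft in the frame of v_block between -0.05 and 0.05 m and angle between the y axis of shaft and the y axis of v_block, either way round below 0.06 rad and linear speed of shaft below 0.02 m/s and angular speed of shaft below 0.5 rad/s); the robot touches nothing.
It fails at once if the bar is lifted off the bench before it reaches the ramp (centre more than 10 mm above its rolling height) (x of shaft in the frame of v_block below -0.125 m and height (world z) of shaft above 0.03 m).
It fails at once if the bar is lifted off the ramp or V-block (centre above 55 mm; rolling over the top edge takes 42 mm) (height (world z) of shaft above 0.055 m).
It fails at once if the bar is flung along the bench or ramp (faster than 0.5 m/s) (x of shaft in the frame of v_block below -0.03 m and linear speed of shaft above 0.5 m/s).
It fails at once if the mug, the screw jar or the hammer is disturbed (moved 20 mm, or mug or jar tipped) (distance of any of mug, screw_jar, mallet from where it was at the start of the episode above 0.02 m or angle between any of mug, screw_jar's own z axis and vertical above 0.3 rad).
It also fails if it takes over 42 s, if anything falls off the work surface, if the arm or the gripper's body presses on something with over 40 N, if the wrist force passes 120 N, or if a joint passes its speed limit or range.

## Working session

There is one attempt and no reset: what is moved stays moved. The work goes in short steps, Python scripts to look and compute and a tool call to move; the robot and the scene stay as the last step left them, time stands still between calls to the robot, and variables do not carry over. Pictures are saved under pics/ and viewed, at most 10 in all, crops included, and the job is handed in when it is done.

Besides the shell and the picture viewer there is one more tool, called after "Request:" as name(argument=value, ...) on one line, values as JSON. send_rows: Moves the arm, as the interface text tells. Its arguments: {"type":"object","properties":{"moves":{"type":"string"},"newtons":{"type":"number"}},"required":["moves"]}

```bash
mkdir -p pics; cat > h.py <<'E'
import numpy as np, cv2
from plant import ctrl
def cam(n,save=None):
    c=ctrl.read_camera(n)
    if save: cv2.imwrite('pics/'+save,c['image'][:,:,::-1])
    return c
def K(c):
    f=240/np.tan(np.radians(c['fovy'])/2)
    return np.array([[f,0,c['cx']],[0,f,c['cy']],[0,0,1.]])
def ray(c,uv,z):
    p=cv2.undistortPoints(np.array(uv,float).reshape(-1,1,2),K(c),np.array(c['distortion'],float)).reshape(-1,2)
    d=np.c_[p[:,0],-p[:,1],-np.ones(len(p))]@c['extrinsics'][:3,:3].T
    o=c['extrinsics'][:3,3]
    return o+d*((np.asarray(z)-o[2])/d[:,2])[:,None]
def proj(c,P):
    E=np.linalg.inv(c['extrinsics']);q=np.array(P,float).reshape(-1,3)@E[:3,:3].T+E[:3,3]
    q=q*[1,-1,-1]
    return cv2.projectPoints(q.reshape(-1,1,3),np.zeros(3),np.zeros(3),K(c),np.array(c['distortion'],float))[0].reshape(-1,2)
E
python3 - <<'E'
from h import *
for n in('top','scene'):
    c=cam(n,n+'0.png');print(n,c['fovy'],c['cx'],c['cy'],c['distortion'],c['extrinsics'].round(3).tolist())
print(ctrl.get_state())
E
```

```text
top 42.23189179523352 323.5561863685006 239.27129994177855 [-0.07706567  0.          0.          0.          0.        ] [[0.029, 0.99, -0.136, 0.389], [-0.999, 0.03, 0.01, -0.042], [0.014, 0.135, 0.991, 1.254], [0.0, 0.0, 0.0, 1.0]]
scene 53.475292615151886 315.0728345490482 238.67468348441037 [-0.08799849  0.          0.          0.          0.        ] [[0.622, -0.516, 0.589, 1.149], [0.782, 0.388, -0.487, -0.552], [0.023, 0.764, 0.645, 0.742], [0.0, 0.0, 0.0, 1.0]]
{'time': 0.1, 'qpos': array([-1.36597252e+00,  2.87114435e-01,  1.57805270e+00, -1.21271704e-05,
        1.27859055e+00, -1.50010474e-01]), 'dq': array([-0.00103981, -0.00203066, -0.00402909,  0.00120285,  0.00106694,
        0.00121348]), 'joint_efforts': array([ 6.39584559e-04, -4.07292295e+01, -2.93699223e+01, -1.60989484e-04,
        3.41429077e-03, -5.67337878e-06]), 'eef_pos': array([ 0.23441967, -0.63237795,  0.24404859]), 'tcp_rot': array([ 9.84301933e-01,  1.76489470e-01, -3.54669043e-05, -1.08194982e-03]), 'contact_force': array([-0.36813351,  0.32676938, -0.44957315]), 'wrist_torque': array([0.00145495, 0.02413235, 0.01885214]), 'finger_force': 0.0, 'opening': 0.999017103774982}
```

View pics/top0.png

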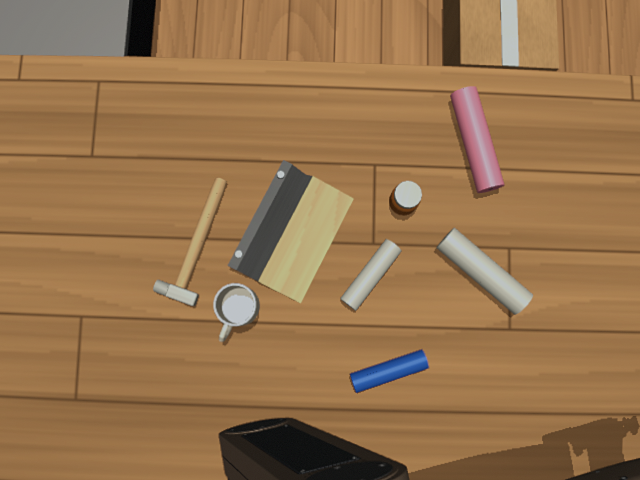

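View pics/scene0.png

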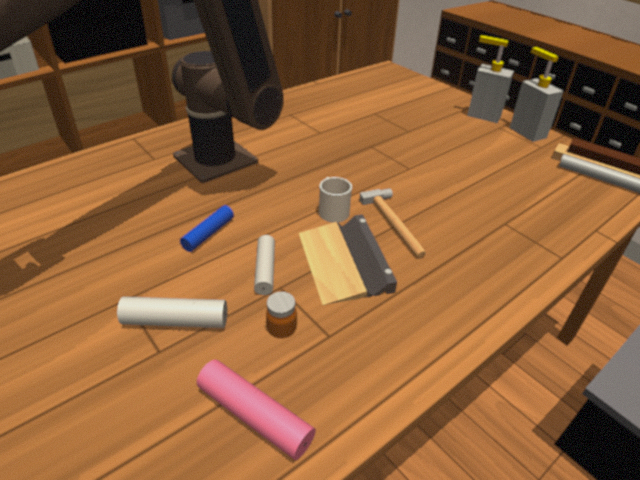

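The top view shows the scene. The candidates are the small grey bar at (371,275), the large grey bar at (484,271), blue at (390,371) and pink at (478,140). The shaft is the small grey bar: it is neither blue nor pink, and it is the smaller of the two grey ones. The ramp foot corners are at about (353,198) and (300,302). The steel is on the left side, so the bar rolls towards image left (world +y).

```bash
python3 - <<'E'
from h import *
c=cam('top');im=c['image']
cr=cv2.resize(im[150:320,215:415],None,fx=4,fy=4,interpolation=cv2.INTER_CUBIC)[:600,:800]
cv2.imwrite('pics/crop.png',cr[:,:,::-1])
# shaft: low-saturation bright
hsv=cv2.cvtColor(im,cv2.COLOR_RGB2HSV)
m=((hsv[...,1]<70)&(hsv[...,2]>90)).astype(np.uint8)
roi=np.zeros_like(m);roi[230:320,330:410]=1
m*=roi;ys,xs=np.nonzero(m);r=cv2.minAreaRect(np.c_[xs,ys].astype(np.float32));print(r,m.sum())
b=cv2.boxPoints(r);P=ray(c,b,[.02]*4);print(P.round(4),P.mean(0).round(4),[np.linalg.norm(P[i]-P[i-1]).round(4) for i in range(4)])
# block fit initial guess
F=ray(c,[[353,198],[300,302]],[0,0]);T=ray(c,[[287,161],[231,267]],[.033]*2)
print(F.round(4),T.round(4))
E
```

```text
((353.90283203125, 260.89630126953125), (62.61408996582031, 77.14616394042969), 37.40536117553711) 1518
[[ 0.4896 -0.0204  0.02  ]
 [ 0.6163 -0.1109  0.02  ]
 [ 0.542  -0.2124  0.02  ]
 [ 0.4172 -0.1211  0.02  ]] [ 0.5163 -0.1162  0.02  ] [np.float64(0.124), np.float64(0.1557), np.float64(0.1258), np.float64(0.1547)]
[[ 0.6477 -0.1125  0.    ]
 [ 0.4316 -0.0107  0.    ]] [[0.7128 0.0243 0.033 ]
 [0.495  0.1266 0.033 ]]
```

View pics/crop.png

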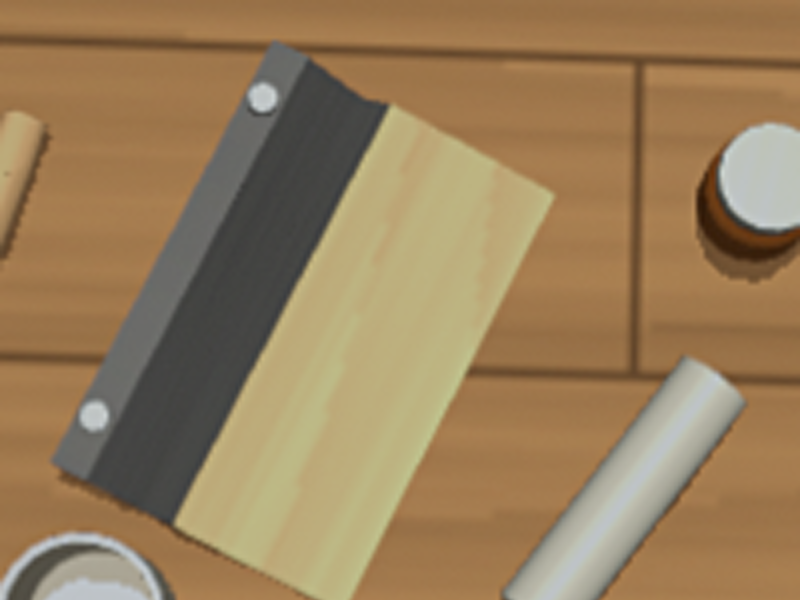

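The crop confirms the shaft as the plain small grey bar. The block corners, in crop pixels, are: foot (555,195) and (347,602), top edge (389,104) and (175,523), and far steel edge (278,41) and (53,463).

```bash
cat >> h.py <<'E'
def shaft(c,z=.02,roi=(225,325,325,415)):
    im=c['image'];hsv=cv2.cvtColor(im,cv2.COLOR_RGB2HSV)
    m=((hsv[...,1]<70)&(hsv[...,2]>90)).astype(np.uint8)
    k=np.zeros_like(m);k[roi[0]:roi[1],roi[2]:roi[3]]=1;m*=k
    n,l,s,_=cv2.connectedComponentsWithStats(m)
    i=1+np.argmax(s[1:,4]);ys,xs=np.nonzero(l==i)
    b=cv2.boxPoints(cv2.minAreaRect(np.c_[xs,ys].astype(np.float32)))
    P=ray(c,b,[z]*4);L=[np.linalg.norm(P[j]-P[j-1]) for j in range(4)]
    j=int(np.argmax(L));d=P[j]-P[j-1];d=d*np.sign(d[0])
    return P.mean(0),np.arctan2(d[1],d[0]),sorted(L),s[i,4]
E
python3 - <<'E'
from h import *
from scipy.optimize import least_squares
c=cam('top')
cp=np.array([[555,195],[347,602],[389,104],[175,523],[278,41],[53,463]],float)
uv=(cp+.5)/4-.5+[215,150]
L=np.array([[-.111,-.12,0],[-.111,.12,0],[-.017,-.12,.02],[-.017,.12,.02],[.05,-.12,.033],[.05,.12,.033]])
def W(p): 
    a=p[2];R=np.array([[np.cos(a),-np.sin(a),0],[np.sin(a),np.cos(a),0],[0,0,1]]);return L@R.T+[p[0],p[1],0]
best=None
for s in(1,-1):
    L2=L*[1,s,1]
    def f(p):
        a=p[2];R=np.array([[np.cos(a),-np.sin(a),0],[np.sin(a),np.cos(a),0],[0,0,1]])
        return (proj(c,L2@R.T+[p[0],p[1],0])-uv).ravel()
    r=least_squares(f,[.58,.03,1.2]);print(s,r.x,r.cost,r.fun.round(1))
    if best is None or r.cost<best.cost: best=r
x,y,a=best.x
C,th,Ls,n=shaft(c);print(C,th,np.degrees(th),Ls,n)
d=C[:2]-[x,y];print('shaft in V',d@[np.cos(a),np.sin(a)],d@[-np.sin(a),np.cos(a)],'askew',np.degrees(th-(a-np.pi/2)))
np.save('V.npy',best.x)
for nm,p,z in(('mug',(238,303),.085),('jar',(407,194),.075)):
    P=ray(c,[p],[z])[0];d=P[:2]-[x,y];print(nm,P,d@[np.cos(a),np.sin(a)],d@[-np.sin(a),np.cos(a)])
print(cv2.__version__,ctrl.finger_overhang)
E
```

```text
1 [0.58663741 0.03734229 1.13620436] 4.297282797584058 [ 0.3 -0.9 -0.3  2.2  1.  -0.5  0.2  0.3 -1.  -0.8 -0.1 -0.4]
-1 [ 0.56650286 -0.00662169  4.25443714] 12595.101535534604 [-73.  -38.3 -77.4 -38.3   8.6   3.    5.5   2.6  66.   32.6  65.5  33.2]
[ 0.49124117 -0.15072666  0.02      ] -0.6257468125975181 -35.85265140560144 [np.float64(0.03952580661068236), np.float64(0.040102751945858724), np.float64(0.15471238726621556), np.float64(0.15499261670267792)] 1518
shaft in V -0.2107520917634575 0.007343779302811388 askew -10.952365659187139
mug [0.42325791 0.10317121 0.085     ] -0.009079778307184833 0.17590868486008399
jar [ 0.64352749 -0.21298289  0.075     ] -0.2031024178429879 -0.15699868965221106
4.12.0 0.014
```

```bash
cat >> h.py <<'E'
from scipy.spatial.transform import Rotation as Ro
def to(p,yaw,n=None):
    s=ctrl.get_state();R=Ro.from_quat(s['tcp_rot']);y=np.radians(yaw)
    G=Ro.from_matrix(np.array([[np.cos(y),np.sin(y),0],[np.sin(y),-np.cos(y),0],[0,0,-1]]))
    rv=(R.inv()*G).as_rotvec()/2/np.pi;sh=R.inv().apply(np.array(p)-s['eef_pos'])/.2
    print('t',round(s['time'],2),'pos',s['eef_pos'].round(4),'turn',rv.round(4),'shift',sh.round(4))
def vw(x,y,z):
    X,Y,a=np.load('V.npy');return np.array([X+x*np.cos(a)-y*np.sin(a),Y+x*np.sin(a)+y*np.cos(a),z])
def inV(P):
    X,Y,a=np.load('V.npy');d=np.array(P[:2])-[X,Y];return np.array([d@[np.cos(a),np.sin(a)],d@[-np.sin(a),np.cos(a)]])
E
python3 - <<'E'
from h import *
u=np.array([np.cos(np.radians(54.15)),np.sin(np.radians(54.15))]);B=np.array([.4912,-.1507])
b=B-u*.065;to([*b,.12],54.15);print(b,inV(b))
E
```

```text
t 0.2 pos [ 0.2345 -0.6325  0.2444] turn [-0.0002 -0.0001 -0.094 ] shift [ 1.7706 -1.6314  0.625 ]
[ 0.45313176 -0.20338595] [-0.27456187  0.01973892]
```

Request:
send_rows(moves="0 0 0 0.2 -0.18 0.05 1;0 0 0 0.4 -0.36 0.1 1;0 0 0 0.6 -0.54 0.15 1;0 0 0 0.8 -0.72 0.2 1;0 0 0 0.95 -0.88 0.25 1;0 0 0 0.95 -0.88 0.25 1")

```text
time: 0.95
eef_pos: [0.3521, -0.3987, 0.1939]
tcp_rot: [0.984, 0.178, -0.0, -0.001]
contact_force: [-0.8, -0.6, -0.7]
opening: 0.998
finger_force: 0.0
```

Request:
send_rows(moves="0 0 -0.02 0.2 -0.18 0.09 1;0 0 -0.045 0.4 -0.36 0.18 1;0 0 -0.07 0.6 -0.54 0.27 1;0 0 -0.094 0.75 -0.68 0.34 1;0 0 -0.094 0.82 -0.75 0.375 1;0 0 -0.094 0.82 -0.75 0.375 1")

```text
time: 1.7
eef_pos: [0.4534, -0.2041, 0.12]
tcp_rot: [0.89, 0.456, -0.0, -0.0]
contact_force: [0.8, -0.5, -0.5]
opening: 1.002
finger_force: 0.0
```

```bash
python3 - <<'E'
from h import *
c=cam('top','top1.png')
print(shaft(c))
to([.4531,-.2034,.018],54.15)
E
```

```text
(array([ 0.49130099, -0.1509087 ,  0.02      ]), np.float64(-0.628950959501167), [np.float64(0.03938930964624913), np.float64(0.039965117963016106), np.float64(0.1551522252711557), np.float64(0.15543415119232626)], np.int32(1525))
t 1.75 pos [ 0.4535 -0.2051  0.1206] turn [0.0001 0.0001 0.0001] shift [ 0.0059 -0.0068  0.513 ]
```

Request:
send_rows(moves="0 0 0 0 0 0.12 1;0 0 0 0 0 0.25 1;0 0 0 0 0 0.38 1;0 0 0 0 0 0.46 1;0 0 0 0 0 0.51 1;0 0 0 0 0 0.51 1")

```text
time: 2.5
eef_pos: [0.4531, -0.2046, 0.0181]
tcp_rot: [0.89, 0.455, -0.0, -0.0]
contact_force: [0.7, -0.6, 0.5]
opening: 1.001
finger_force: 0.0
```

```bash
python3 - <<'E'
from h import *
c=cam('scene')
im=cv2.resize(c['image'][170:320,150:350],None,fx=4,fy=4,interpolation=cv2.INTER_CUBIC);cv2.imwrite('pics/s2.png',im[:,:,::-1])
to([.4531,-.2034,.018],54.15)
print(ctrl.get_state()['contact_force'])
E
```

```text
t 2.55 pos [ 0.4535 -0.2048  0.0187] turn [0.0001 0.     0.    ] shift [ 0.0044 -0.0057  0.0036]
[0.19030237 0.18164094 0.31709545]
```

View pics/s2.png

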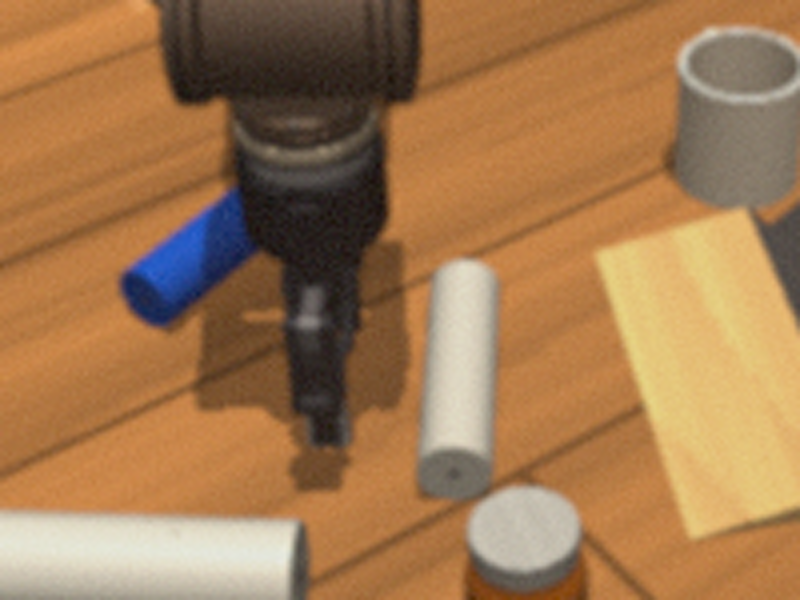

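The right fingertip is at crop (325,445), which is full-image (231,281). I'll work out its height from that.

```bash
python3 - <<'E'
from h import *
c=cam('scene');s=ctrl.get_state();R=Ro.from_quat(s['tcp_rot'])
for h in(14,1):
  for y in(.043,.057):
    print(h,y,(( proj(c,s['eef_pos']+R.apply([[-.011,y,h/1e3],[.011,y,h/1e3]]))-[150,170])*4).round(0).tolist())
E
```

```text
14 0.043 [[312.0, 456.0], [353.0, 456.0]]
14 0.057 [[309.0, 475.0], [351.0, 475.0]]
1 0.043 [[309.0, 439.0], [351.0, 439.0]]
1 0.057 [[307.0, 458.0], [349.0, 457.0]]
```

Request:
send_rows(moves="0 0 0 0 0 0.012 1;0 0 0 0 0 0.023 1;0 0 0 0 0 0.028 1")

```text
time: 2.98
eef_pos: [0.4532, -0.2042, 0.0127]
tcp_rot: [0.89, 0.455, 0.0, 0.0]
contact_force: [-0.1, 0.7, -0.3]
opening: 1.003
finger_force: 0.0
```

Request:
send_rows(moves="0 0 0 0.05 0 0.01 1;0 0 0 0.1 0 0.018 1;0 0 0 0.14 0 0.018 1;0 0 0 0.16 0 0.018 1;0 0 -0.001 0.18 0 0.018 1;0 0 -0.003 0.2 0 0.018 1;0 0 -0.005 0.22 0 0.018 1;0 0 -0.0065 0.24 0 0.018 1;0 0 -0.008 0.26 0 0.018 1;0 0 -0.01 0.28 0 0.018 1;0 0 -0.012 0.3 0 0.018 1;0 0 -0.014 0.32 0 0.018 1")

```text
time: 4.47
eef_pos: [0.4909, -0.1521, 0.0091]
tcp_rot: [0.869, 0.494, 0.0, 0.0]
contact_force: [0.3, -0.2, 0.5]
opening: 0.999
finger_force: 0.1
```

```bash
cat >> h.py <<'E'
def stat(save=None,z=.02,roi=(225,325,325,415)):
    c=cam('top',save);C,th,L,n=shaft(c,z,roi);s=ctrl.get_state();V=np.load('V.npy')
    R=Ro.from_quat(s['tcp_rot']).as_matrix()
    print('t %.2f'%s['time'],'bar V',inV(C).round(4),'askew',np.degrees(th-V[2]+np.pi/2).round(1),np.round(L,3),n,
     'tcp V',inV(s['eef_pos']).round(4),s['eef_pos'][2].round(4),'yaw rel',np.degrees(np.arctan2(R[1,0],R[0,0])-V[2]).round(2),'F',s['contact_force'].round(1))
E
python3 - <<'E'
from h import *
stat('top3.png')
E
```

```text
t 4.53 bar V [-0.2226 -0.0468] askew 97.2 [0.069 0.069 0.102 0.103] 489 tcp V [-0.2119  0.0071] 0.0091 yaw rel -5.82 F [-1.3  0.7  0.5]
```

View pics/top3.png

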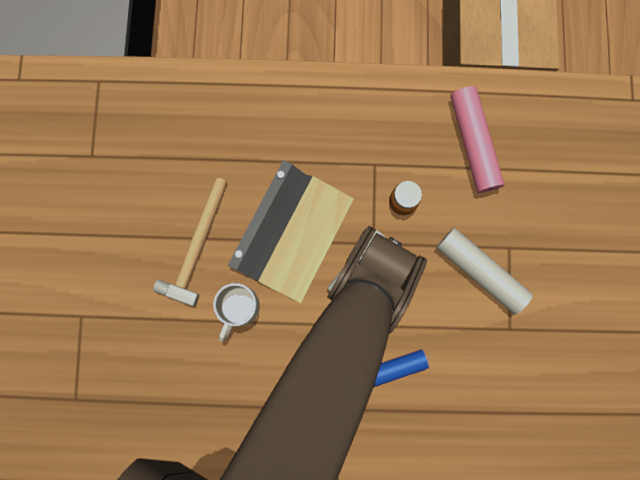

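The bar is hidden under the wrist in the top view, so I'll use the scene camera.

```bash
cat > sc.py <<'E'
from h import *
from scipy.optimize import least_squares
def bar(z=.02,save=None,roi=(210,330,235,420),guess=None):
    """fit a bar of given height to its silhouette in the scene view (mask vs hull)"""
    c=cam('scene');im=c['image']
    hsv=cv2.cvtColor(im,cv2.COLOR_RGB2HSV)
    m=((hsv[...,1]<75)&(hsv[...,2]>85)).astype(np.uint8)
    k=np.zeros_like(m);k[roi[0]:roi[1],roi[2]:roi[3]]=1
    m=cv2.morphologyEx(m*k,cv2.MORPH_OPEN,np.ones((3,3),np.uint8))
    n,l,s,ct=cv2.connectedComponentsWithStats(m)
    for i in range(1,n):
        if s[i,4]>60: print('comp',ct[i].round(0),s[i].tolist())
    if save:
        o=cv2.resize(im[170:320,200:400],None,fx=4,fy=4,interpolation=cv2.INTER_CUBIC);cv2.imwrite('pics/'+save,o[:,:,::-1])
    return c,l,s
E
python3 - <<'E'
from sc import *
bar(save='s4.png')
E
```

```text
comp [334. 215.] [320, 210, 29, 12, 281]
comp [375. 249.] [356, 215, 39, 68, 581]
comp [280. 279.] [267, 235, 28, 82, 1552]
```

View pics/s4.png

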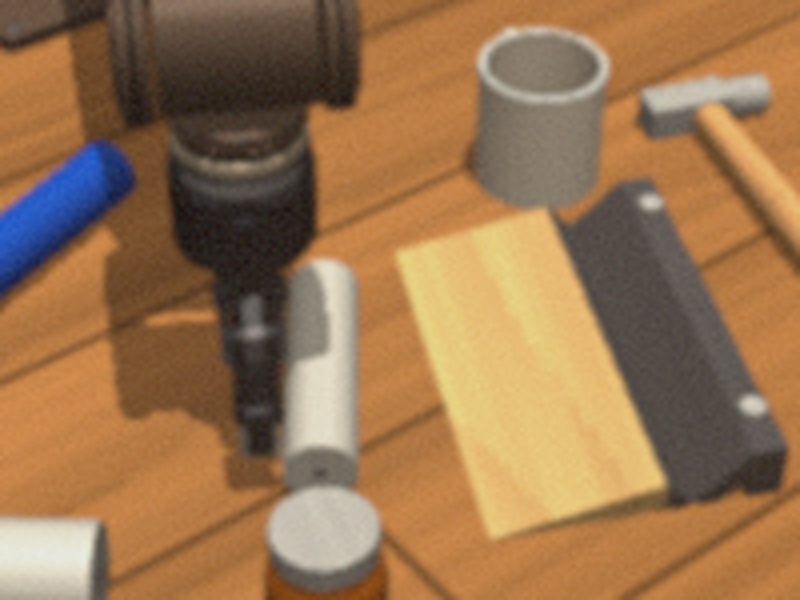

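The scene crop shows the bar lying against the fingers. Its near end face is at crop (321,470) and its far end is near (330,262). The jar is in front, just clear of the bar. I'll fit the silhouette.

```bash
cat >> sc.py <<'E'
from scipy.optimize import minimize
A=np.linspace(0,2*np.pi,40)
def cyl(c,x,y,z,th):   # V-frame x,y; th = askew (rad)
    V=np.load('V.npy');P=vw(x,y,z);a=V[2]+th
    fx=np.array([np.cos(a),np.sin(a),0]);fy=np.array([-np.sin(a),np.cos(a),0])
    pts=[P+s*.075*fy+.02*(np.cos(t)*fx+np.sin(t)*np.array([0,0,1])) for s in(-1,1) for t in A]
    return cv2.convexHull(proj(c,pts).astype(np.float32))
def fit(x0,zf=lambda x:.02,save=None,use='scene',mx=90):
    c=cam(use);im=c['image'];hsv=cv2.cvtColor(cv2.GaussianBlur(im,(3,3),0),cv2.COLOR_RGB2HSV)
    m=((hsv[...,1]<mx)&(hsv[...,2]>60)).astype(np.float32)
    m=cv2.resize(m,None,fx=4,fy=4)
    def cost(p):
        h=cyl(c,p[0]/100,p[1]/100,zf(p[0]/100),p[2]/10)
        k=np.zeros(m.shape,np.uint8);cv2.fillConvexPoly(k,((h+.5)*4-.5).round().astype(int),1)
        k2=cv2.dilate(k,np.ones((25,25),np.uint8))-k
        return -(m*k).sum()/2000+.5*(m*k2).sum()/2000
    best=min((minimize(cost,np.array([x0[0]*100+d,x0[1]*100,x0[2]*10+t]),method='Nelder-Mead',options=dict(initial_simplex=np.array([x0[0]*100+d,x0[1]*100,x0[2]*10+t])+np.array([[0,0,0],[1,0,0],[0,1,0],[0,0,.7]]))) for d in(-.7,.7) for t in (-.5,.5)),key=lambda r:r.fun)
    p=best.x;h=cyl(c,p[0]/100,p[1]/100,zf(p[0]/100),p[2]/10)
    s=ctrl.get_state();V=np.load('V.npy');R=Ro.from_quat(s['tcp_rot']).as_matrix()
    print('t %.2f'%s['time'],'bar V %.4f %.4f askew %.1f cost %.2f'%(p[0]/100,p[1]/100,np.degrees(p[2]/10),best.fun),'tcp V',inV(s['eef_pos']).round(4),s['eef_pos'][2].round(4),
      'yaw',np.degrees(np.arctan2(R[1,0],R[0,0])-V[2]).round(2),'F',s['contact_force'].round(1))
    if save:
        o=cv2.resize(im[170:320,200:400],None,fx=4,fy=4,interpolation=cv2.INTER_CUBIC)
        cv2.polylines(o,[((h+.5-[200,170])*4-.5).astype(int)],True,(255,0,0),1)
        cv2.imwrite('pics/'+save,o[:,:,::-1])
    return p
E
python3 - <<'E'
from sc import *
fit([-.18,.004,-.1],save='s5.png')
E
```

```text
t 4.62 bar V -0.1750 0.0024 askew -11.1 cost -7.67 tcp V [-0.2122  0.0072] 0.0091 yaw -5.86 F [ 0.3  0.1 -0.5]
```

View pics/s5.png

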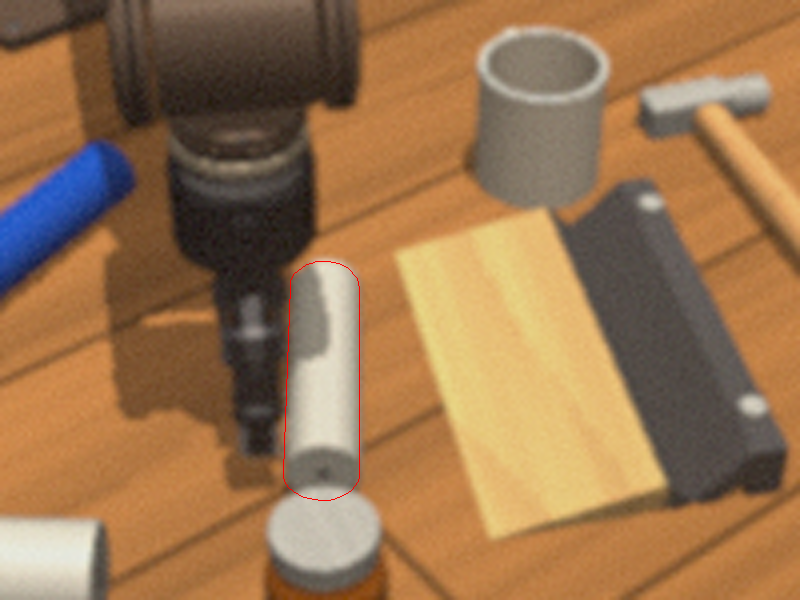

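The fit overlays the bar well: x = -0.175, y = 0.002, still 11° askew, about 6 mm ahead of the fingers. I'll go on pushing while turning the tool parallel to the V.

Request:
send_rows(moves="0 0 -0.004 0.02 0 0 1;0 0 -0.008 0.035 0 0 1;0 0 -0.012 0.05 0 0 1;0 0 -0.016 0.065 0 0 1;0 0 -0.02 0.08 0 0 1;0 0 -0.02 0.095 0 0 1;0 0 -0.02 0.11 -0.002 0 1;0 0 -0.02 0.125 -0.002 0 1;0 0 -0.02 0.14 -0.003 0 1;0 0 -0.02 0.155 -0.003 0 1;0 0 -0.02 0.17 -0.004 0 1;0 0 -0.02 0.185 -0.005 0 1")

```text
time: 6.12
eef_pos: [0.5089, -0.1199, 0.0091]
tcp_rot: [0.837, 0.548, 0.0, 0.0]
contact_force: [0.6, 0.2, 0.7]
opening: 1.003
finger_force: 0.1
```

```bash
python3 - <<'E'
from sc import *
fit([-.14,.0,-.08],save='s6.png')
E
```

```text
t 6.17 bar V -0.1356 -0.0022 askew -11.4 cost -7.69 tcp V [-0.1751  0.0044] 0.0091 yaw 1.32 F [ 0.2  0.2 -0.6]
```

The bar rolls true but stays about 11° askew. It is cheap to square it now. I'll raise the open fingers, straddle the bar diagonally, and turn it with both fingers as a couple, without gripping.

```bash
python3 - <<'E'
from h import *
V=np.load('V.npy');s=ctrl.get_state();print(s['qpos'].round(3))
for z,y in((.06,-74),(.009,-74),(.009,-42)): to(vw(-.1356,-.0022,z),np.degrees(V[2])+y)
to(s['eef_pos'],np.degrees(V[2])-74)
E
```

```text
[-0.425  0.285  2.076  0.     0.781 -0.014]
t 6.17 pos [ 0.5089 -0.1197  0.0091] turn [-0.     -0.      0.2092] shift [ 0.1968  0.0373 -0.2543]
t 6.17 pos [ 0.5089 -0.1197  0.0091] turn [-0.     -0.      0.2092] shift [0.1968 0.0373 0.0007]
t 6.17 pos [ 0.5089 -0.1197  0.0091] turn [-0.     -0.      0.1203] shift [0.1968 0.0373 0.0007]
t 6.17 pos [ 0.5089 -0.1197  0.0091] turn [-0.     -0.      0.2092] shift [0. 0. 0.]
```

Request:
send_rows(moves="0 0 0 -0.03 0 -0.05 1;0 0 0 -0.03 0 -0.26 1;0 0 0.029 0 0 -0.26 1;0 0 0.058 0.05 0 -0.26 1;0 0 0.087 0.1 0.01 -0.26 1;0 0 0.116 0.15 0.02 -0.26 1;0 0 0.145 0.197 0.037 -0.26 1;0 0 0.174 0.197 0.037 -0.26 1;0 0 0.2 0.197 0.037 -0.26 1;0 0 0.209 0.197 0.037 -0.26 1;0 0 0.209 0.197 0.037 -0.26 1")

```text
time: 7.55
eef_pos: [0.5314, -0.0874, 0.0618]
tcp_rot: [0.997, -0.077, 0.0, 0.0]
contact_force: [-0.2, 0.5, -0.5]
opening: 0.999
finger_force: 0.0
```

```bash
python3 - <<'E'
from sc import *
p=fit([-.135,-.002,-.19],save='s7.png')
V=np.load('V.npy')
to(vw(p[0]/100,p[1]/100,.009),np.degrees(V[2])-74)
E
```

```text
t 7.60 bar V -0.1334 -0.0036 askew -10.9 cost -7.90 tcp V [-0.1363 -0.0024] 0.0616 yaw -73.89 F [ 0.7  0.4 -0.1]
t 7.6 pos [ 0.5314 -0.0873  0.0616] turn [ 0.     -0.0001  0.0003] shift [ 0.0098 -0.0125  0.2632]
```

View pics/s7.png

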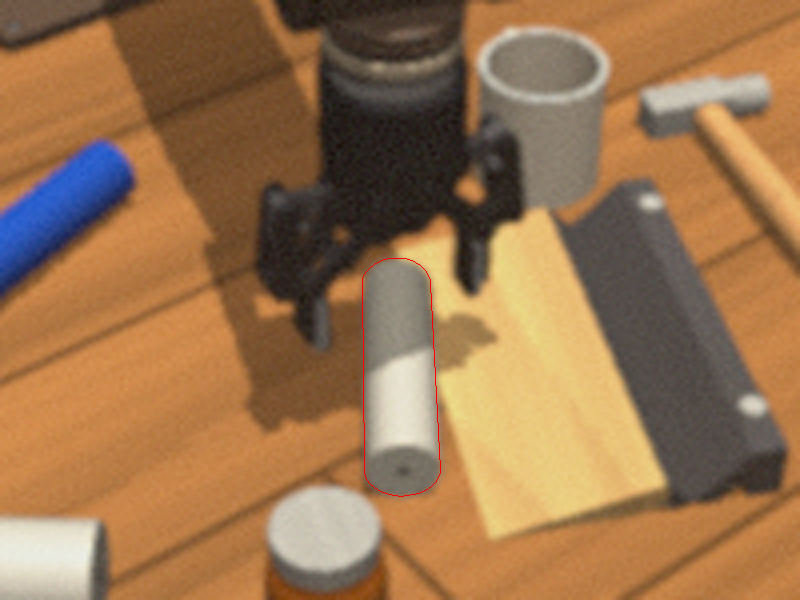

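The fit is still good, with the fingers straddling the bar. Now lower them, with the tips about 15 mm up to clear the ramp foot, and turn.

Request:
send_rows(moves="0 0 0 0.005 -0.006 0.08 1;0 0 0 0.01 -0.0125 0.16 1;0 0 0 0.01 -0.0125 0.225 1;0 0 -0.015 0.01 -0.0125 0.225 1;0 0 -0.03 0.01 -0.0125 0.225 1;0 0 -0.045 0.01 -0.0125 0.225 1;0 0 -0.055 0.01 -0.0125 0.225 1;0 0 -0.063 0.01 -0.0125 0.225 1;0 0 -0.07 0.01 -0.0125 0.225 1;0 0 -0.077 0.01 -0.0125 0.225 1;0 0 -0.084 0.01 -0.0125 0.225 1;0 0 -0.09 0.01 -0.0125 0.225 1")

```text
time: 9.1
eef_pos: [0.5332, -0.0846, 0.015]
tcp_rot: [0.979, 0.205, -0.001, -0.0]
contact_force: [0.6, 1.3, -0.8]
opening: 0.997
finger_force: 1.0
```

```bash
python3 - <<'E'
from sc import *
p=fit([-.133,-.003,-.05],save='s8.png')
E
```

```text
t 9.15 bar V -0.1327 -0.0054 askew -1.9 cost -6.32 tcp V [-0.1331 -0.0029] 0.015 yaw -41.43 F [-0.3  0.1  0.4]
```

View pics/s8.png

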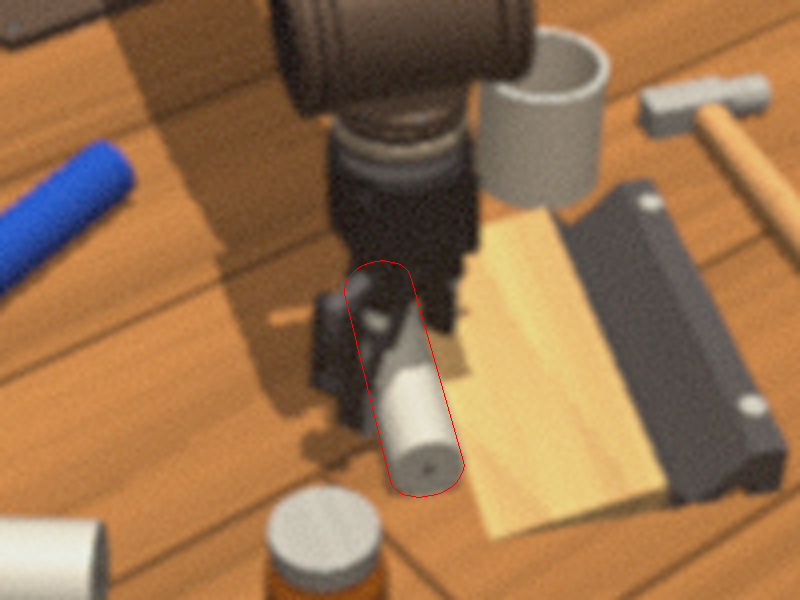

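It works: the bar is about -2° askew now. Next a small extra turn, back off, rise, and go behind the bar square to the V.

Request:
send_rows(moves="0 0 -0.006 0 0 0 1;0 0 -0.007 0 0 0 1;0 0 0.02 0 0 0 1;0 0 0.045 0 0 0 1;0 0 0.045 0 0 -0.12 1;0 0 0.045 0 0 -0.25 1;0 0 0.02 -0.09 0.09 -0.25 1;0 0 -0.01 -0.185 0.176 -0.25 1;0 0 -0.04 -0.185 0.176 -0.25 1;0 0 -0.07 -0.185 0.176 -0.25 1;0 0 -0.095 -0.185 0.176 -0.25 1;0 0 -0.115 -0.185 0.176 -0.25 1")

```text
time: 10.65
eef_pos: [0.5137, -0.1318, 0.0657]
tcp_rot: [0.843, 0.539, -0.0, -0.0]
contact_force: [0.0, -0.2, -0.3]
opening: 1.005
finger_force: 0.0
```

```bash
python3 - <<'E'
from sc import *
p=fit([-.133,-.003,-.01],save='s9.png')
V=np.load('V.npy');to(vw(p[0]/100-.05,p[1]/100,.01),np.degrees(V[2]))
E
```

```text
t 10.70 bar V -0.1329 -0.0036 askew 0.9 cost -7.93 tcp V [-0.1841 -0.005 ] 0.0657 yaw 0.23 F [-0.3 -0.  -1. ]
t 10.7 pos [ 0.5137 -0.1318  0.0657] turn [-0.0001  0.      0.0006] shift [ 0.0063 -0.007   0.2786]
```

The bar is square now: askew 0.9°, x = -0.133, y = -0.004. Lower behind it and push on.

Request:
send_rows(moves="0 0 0 0 -0.007 0.1 1;0 0 0 0 -0.007 0.2 1;0 0 0 0 -0.007 0.275 1;0 0 0 0.04 -0.007 0.275 1;0 0 0 0.07 -0.007 0.275 1;0 0 0 0.09 -0.007 0.275 1;0 0 0 0.105 -0.007 0.275 1;0 0 0 0.12 -0.007 0.275 1;0 0 0 0.135 -0.007 0.275 1;0 0 0 0.15 -0.007 0.275 1;0 0 0 0.165 -0.007 0.275 1;0 0 0 0.18 -0.007 0.275 1")

```text
time: 12.2
eef_pos: [0.5279, -0.0984, 0.0111]
tcp_rot: [0.844, 0.537, -0.0, -0.0]
contact_force: [-0.2, 0.2, 0.3]
opening: 0.999
finger_force: 0.1
```

```bash
python3 - <<'E'
from sc import *
p=fit([-.11,-.003,.0],zf=lambda x:.02+max(0,.2126*(x+.109)),save='s10.png')
E
```

```text
t 12.25 bar V -0.1151 -0.0050 askew 0.6 cost -6.76 tcp V [-0.1476 -0.0038] 0.0111 yaw -0.13 F [-0.6  0.4  0.4]
```

Request:
send_rows(moves="0 0 0 0.02 0 0 1;0 0 0 0.04 0 0 1;0 0 0 0.06 0 -0.001 1;0 0 0 0.08 0 -0.005 1;0 0 0 0.1 0 -0.009 1;0 0 0 0.12 0 -0.013 1;0 0 0 0.14 0 -0.017 1;0 0 0 0.16 0 -0.022 1;0 0 0 0.18 0 -0.026 1;0 0 0 0.2 0 -0.03 1;0 0 0 0.22 0 -0.034 1;0 0 0 0.24 0 -0.039 1")

```text
time: 13.75
eef_pos: [0.5481, -0.0549, 0.0189]
tcp_rot: [0.844, 0.537, -0.0, -0.0]
contact_force: [-2.8, -3.3, 2.4]
opening: 1.0
finger_force: 2.2
```

```bash
python3 - <<'E'
from sc import *
p=fit([-.065,-.003,.0],zf=lambda x:.0204+max(0,.2126*(x+.111)),save='s11.png',mx=60)
E
```

```text
t 13.80 bar V -0.0700 -0.0036 askew -0.4 cost -5.40 tcp V [-0.0992 -0.004 ] 0.0191 yaw -0.17 F [-0.6 -0.4  1.3]
```

Request:
send_rows(moves="0 0 0 0.02 0 -0.004 1;0 0 0 0.04 0 -0.008 1;0 0 0 0.06 0 -0.013 1;0 0 0 0.08 0 -0.017 1;0 0 0 0.1 0 -0.021 1;0 0 0 0.12 0 -0.025 1;0 0 0 0.14 0 -0.03 1;0 0 0 0.16 0 -0.034 1;0 0 0 0.18 0 -0.038 1;0 0 0 0.2 0 -0.042 1;0 0 0 0.215 0 -0.046 1;0 0 0 0.23 0 -0.049 1")

```text
time: 15.3
eef_pos: [0.5676, -0.0133, 0.0288]
tcp_rot: [0.844, 0.537, -0.0, -0.0]
contact_force: [-2.2, -3.4, 2.0]
opening: 0.999
finger_force: 2.2
```

```bash
python3 - <<'E'
from sc import *
p=fit([-.022,-.003,.0],zf=lambda x:.0204+max(0,.2126*(x+.111)),save='s12.png',mx=60)
E
```

```text
t 15.35 bar V 0.0191 -0.0517 askew 1.2 cost -7.69 tcp V [-0.0534 -0.0041] 0.0288 yaw -0.15 F [-1.8 -2.   2.1]
```

Force still on the fingers, so the bar is still just short of the edge. The fit latched onto the grey steel. Now the last few mm, slowly.

Request:
send_rows(moves="0 0 0 0.01 0 -0.002 1;0 0 0 0.02 0 -0.004 1;0 0 0 0.03 0 -0.006 1;0 0 0 0.04 0 -0.008 1;0 0 0 0.05 0 -0.01 1;0 0 0 0.055 0 -0.01 1;0 0 0 0.055 0 -0.01 1;0 0 0 0.055 0 -0.01 1")

```text
time: 16.35
eef_pos: [0.5722, -0.0034, 0.0307]
tcp_rot: [0.844, 0.537, 0.0, -0.0]
contact_force: [-0.6, 0.1, -0.5]
opening: 0.999
finger_force: 0.0
```

```bash
python3 - <<'E'
from sc import *
c=cam('scene');s=ctrl.get_state();print(s['time'],inV(s['eef_pos']),s['eef_pos'],s['contact_force'],s['finger_force'])
o=cv2.resize(c['image'][170:320,250:450],None,fx=4,fy=4,interpolation=cv2.INTER_CUBIC)
for col,(x,z) in(((255,0,0),(0,.031)),((0,0,255),(-.015,.0405))):
    h=cyl(c,x,-.004,z,0);cv2.polylines(o,[((h+.5-[250,170])*4-.5).astype(int)],True,col,1)
cv2.imwrite('pics/s13.png',o[:,:,::-1])
E
```

```text
16.4 [-0.04308344 -0.00407869] [ 0.57219709 -0.00345348  0.03069943] [-0.75339834  0.34801069  0.38742287] 0.0
```

The force has dropped to zero, so the bar has gone over. I'll retreat and look.

Request:
send_rows(moves="0 0 0 -0.05 0 0 1;0 0 0 -0.12 0 -0.05 1;0 0 0 -0.2 0 -0.3 1;0 0 0 -0.35 0 -0.5 1;0 0 0 -0.6 0 -0.6 1;0 0 0 -0.75 0 -0.6 1;0 0 0 -0.75 0 -0.6 1")

```text
time: 17.27
eef_pos: [0.5079, -0.1417, 0.1519]
tcp_rot: [0.845, 0.535, 0.0, 0.001]
contact_force: [0.1, 0.3, -0.7]
opening: 1.004
finger_force: 0.0
```

```bash
python3 - <<'E'
from sc import *
c=cam('scene');t=cam('top');s=ctrl.get_state();print(s['time'],inV(s['eef_pos']))
o=[]
for k,(r,q) in((c,(190,270)),(t,(140,210))):
    i=cv2.resize(k['image'][r:r+150,q:q+200],None,fx=2,fy=2,interpolation=cv2.INTER_CUBIC)
    o.append(i)
cv2.imwrite('pics/end.png',np.hstack(o)[:,:,::-1])
fit([0,-.004,0],zf=lambda x:.031,use='top',mx=60)
fit([0,-.004,0],zf=lambda x:.031,use='scene',mx=60)
E
```

```text
17.375 [-0.19355103 -0.00361178]
t 17.43 bar V 0.0022 -0.0064 askew -0.1 cost -10.69 tcp V [-0.193  -0.0035] 0.1507 yaw -0.15 F [ 0.8  0.4 -0.2]
t 17.48 bar V 0.0079 -0.0415 askew 3.3 cost -7.35 tcp V [-0.1926 -0.0035] 0.1506 yaw -0.1 F [ 0.  -0.3 -0. ]
```

View pics/end.png

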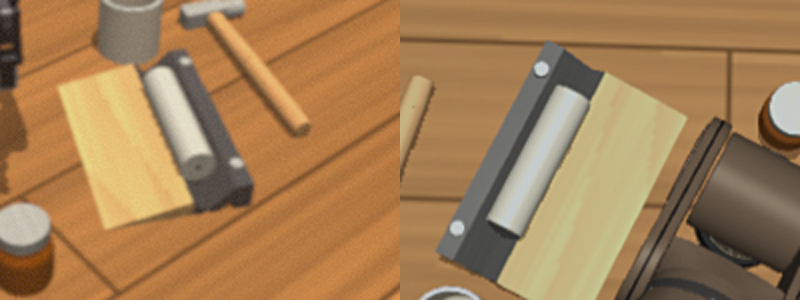

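The final picture shows the bar lying square in the V in both views. It fits at x ≈ 0.002, y ≈ -0.006 and -0.1°. The mug, jar and hammer look untouched, and the arm is clear. Handing in.

```bash
python3 -c "
from plant import ctrl
print(ctrl.sign_off())"
```

```text
the job is handed in; nothing more can be done
None
```

The shaft was rolled up the ramp and dropped into the V-block, where the top view shows it lying square and central; the job is handed in at about 17.5 s, but no verdict came back.

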